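# Padlock onto the tall marking rest

### The job

The padlock with the long shackle is the next one to be marked. Lay it flat on the taller of the two narrow rests, its body centred on the middle of the bar and its shackle pointing along the bar (either end); lower it onto the bar, do not drop it. Leave the short-shackled padlock where it is.

Things in the scene. Friction and masses are not known exactly. Their poses are not given: they have to be found in the camera images.
- padlock_long: The long-shackled padlock, 0.26 to 0.43 kg: brass, with a rectangular body 44 mm wide and 22 mm thick, 38 mm along the direction of the shackle, and a round 8 mm steel shackle that stands 60 mm out beyond the body. Lies flat on the worktop. Origin: centre of the underside of the rectangular body (shackle not counted); x points from the body out along the shackle, y across the body's 44 mm width, z up out of its upper face.
- padlock_short: The short-shackled padlock, not to be moved: brass, with a rectangular body 44 mm wide and 22 mm thick, 38 mm along the direction of the shackle, and a round 8 mm steel shackle that stands 26 mm out beyond the body. Lies flat on the worktop. Origin: centre of the underside of the rectangular body (shackle not counted); x points from the body out along the shackle, y across the body's 44 mm width, z up out of its upper face.
- rest_tall_top (a point): The taller rest: a grey base plate 120 x 70 x 10 mm with two 18 mm posts carrying a level dark steel bar 110 mm long, 30 mm wide and 12 mm thick, whose flat top is 90 mm above the worktop. Fixed in place. This point is the middle of the bar's top face; x runs along the bar, y across its 30 mm width, z up.
- rest_low: The lower rest, not wanted: a grey base plate 120 x 70 x 10 mm with two 18 mm posts carrying a level dark steel bar 110 mm long, 30 mm wide and 12 mm thick, whose flat top is 45 mm above the worktop. Fixed in place. Origin: centre of the underside of its base plate; x runs along the bar, z up.
Things that resemble listed ones, but are neither listed nor needed, are in the scene too. Leave any red look-alike of the padlock_long alone. Leave any turquoise look-alike of the part that bears rest_tall_top alone.

How it is judged:
On the way:
1. the held padlock is brought down to within 15 mm of the taller rest's bar, over it, before it is let go (x of padlock_long in the frame of rest_tall_top between -0.03 and 0.03 m and y of padlock_long in the frame of rest_tall_top between -0.015 and 0.015 m and z of padlock_long in the frame of rest_tall_top between -0.006 and 0.015 m and contact force between the fingers and padlock_long above 1 N), for 0.05 s.
At the end, for the whole second after the job is handed in: The long-shackled padlock lies flat (10 deg), still and let go on the taller rest, body centre within 25 mm of the bar's middle along it and 12 mm across it, shackle along the bar within 15 deg, either way round; the short-shackled padlock within 20 mm of its start (x of padlock_long in the frame of rest_tall_top between -0.025 and 0.025 m and y of padlock_long in the frame of rest_tall_top between -0.012 and 0.012 m and z of padlock_long in the frame of rest_tall_top between -0.005 and 0.005 m and angle between padlock_long's own z axis and vertical below 0.175 rad and angle between the x axis of padlock_long and the x axis of rest_tall_top, either way round below 0.26 rad and linear speed of padlock_long below 0.02 m/s and angular speed of padlock_long below 0.2 rad/s and contact force between the fingers and padlock_long below 0.1 N and distance of padlock_short from where it was at the start of the episode below 0.02 m); the robot touches nothing.
It fails at once if the short-shackled padlock is moved more than 20 mm (distance of padlock_short from where it was at the start of the episode above 0.02 m).
It also fails if it takes over 32 s, if anything falls off the work surface, if the arm or the gripper's body presses on something with over 40 N, if the wrist force passes 120 N, or if a joint passes its speed limit or range.

### The arm

A 6-joint arm with a two-finger parallel gripper is mounted at the origin on the work surface. World frame = base frame: x ahead of the robot, y to its left, z up, the work surface at z = 0. Lengths are in m, angles in rad, forces in N, time in s.
With the tool pointing down it reaches from about 0.35 to 0.975 m from the base axis. Payload 4.9 kg.
Tool frame: the origin (TCP) lies on the centre line of the jaws, within the pads' length; the fingertips stand ctrl.tcp_to_tips ahead of it and the grasp point (between the pads) lies 3 mm ahead of it (ctrl.tcp_to_tips is the distance from the TCP to the fingertips, in m); z points along the fingers, y is the direction in which the jaws open and shut (so a half turn about z gives the same grasp; the last joint's range is limited). The gripper opens to 85 mm and grips with 20 to 120 N. Pads are 22 mm wide; open, the fingers measure 114 mm over their backs; the gripper's body (76 mm by 85 mm) begins 54 mm behind the grasp point. The pads swing forward as they close: fully open they stand 13 mm farther back than shut.
Start: joints at [-1.392, 0.053, 1.613, -0, 1.476, -0.119], TCP at [0.183, -0.597, 0.253] pointing down, gripper open.
Joint ranges: [-3.01, 3.01], [-1.01, 2.22], [0.06, 2.58], [-1.02, 4.17], [0.09, 2.62], [-3.14, 3.14]. Speed limits (rad/s): [2.57, 2.57, 3.14, 3.14, 3.14, 3.14].

### API

Orientations are given as a rotation vector (axis times angle).
In Python, from station import ctrl, vision gives the robot as it stands.
- The arm moves only by the tool jog_arm, never from a script. Its argument "deltas" is a list of rows, each a list of 7 numbers: the turn, a rotation vector about the tool's x, y, z in rad, then the shift along the tool's x, y, z in cm, then the opening, from 0 (shut) to 1 (fully open). A call has 1 to 12 rows; each row shifts and turns the commanded pose from where the row before left it, along the tool's axes as they then stand; what a row does not reach is not made up. A row lasts 1/12 s, in which the tool goes at most 41.7 mm and 7.16 degrees, less where a joint would pass 70% of its speed; a pose out of reach is approached as far as the arm can. A call with a gripper value outside its range is refused whole. The fingers move at their own pace and stop on an object; "grip_force" is the grip in N (left out, the last holds). Time passes only in rows, so rows that do not move let the fingers close. It gives the time, the measured TCP pose, the force and the opening at its end, in the units of the state.
- ctrl.get_obs(): the state, without advancing time (a new reading comes with each control period).
- vision.get_image(name): name is "scene" or "top" or "wrist"; returns (picture, depth): 400x640x3 uint8, red, green, blue; 400x640 float32, m along the optical axis (not along the pixel's ray), 0 where there is no reading.
- vision.calibration(name): a dict with "fx", "fy", "cx", "cy" (pixels), "dist" ([k1, k2, p1, p2, k3] as OpenCV has them; the pictures are not rectified), "rvec" (rotation vector, rad) and "tvec" (3), from world to camera coordinates, as OpenCV has them; the wrist camera has in their place "hand_eye" (4x4, takes a point from camera to tool coordinates, whose origin is the TCP and whose axes are the flange's). Camera axes: x right, y down, z forward; pixel columns grow to the right and rows downward; lengths in m; the calibration is good to about 2 mm. A picture is of the moment at which its call begins: read the wrist's pose just before it. calibration takes no time and is no camera call.
- ctrl.finish_job(): hands the job in, once; it reports no verdict.
The state is a dict: "t": time; "q": joint angles; "dq": joint speeds; "effort": joint torques, N m; "tool_pos": TCP position; "tool_rot": TCP orientation; "contact_force": force on the tool from outside, world axes, zero at the start; "wrist_torque": the same for the moment, N m; "opening": finger opening in m.
Only numpy, scipy, OpenCV 4.12 (cv2) and the standard library are available. Lean on these libraries where they do the work, as an engineer would, in place of code of your own. Each camera call takes 0.05 s, during which the arm holds its last target. There are 200 camera calls.

## Working session

There is one attempt and no reset: what is moved stays moved. The work goes in short steps, Python scripts to look and compute and a tool call to move; the robot and the scene stay as the last step left them, time stands still between calls to the robot, and variables do not carry over. Pictures are saved under pics/ and viewed, about 8 in all and at most 12, crops included, and the job is handed in when it is done.

Besides the shell and the picture viewer there is one more tool, called after ">>>" as name([rows], argument=value, ...), one row to a line, values as JSON. jog_arm: Moves the arm, as the interface text tells. Its arguments: {"type":"object","properties":{"deltas":{"type":"array"},"grip_force":{"type":"number"}},"required":["deltas"]}

```bash
mkdir -p pics; cat > h.py <<'E'
import numpy as np, cv2
from scipy.spatial.transform import Rotation as R
from station import ctrl, vision
def cam(name,obs=None):
    c=vision.calibration(name); K=np.array([[c['fx'],0,c['cx']],[0,c['fy'],c['cy']],[0,0,1.]]); d=np.array(c['dist'])
    if 'hand_eye' in c:
        T=np.eye(4);T[:3,:3]=R.from_rotvec(obs['tool_rot']).as_matrix();T[:3,3]=obs['tool_pos']
        T=T@np.array(c['hand_eye'])
    else:
        Rm=R.from_rotvec(c['rvec']).as_matrix();T=np.eye(4);T[:3,:3]=Rm.T;T[:3,3]=-Rm.T@np.array(c['tvec'])
    return K,d,T
def rays(c,uv):
    K,d,T=c; p=cv2.undistortPoints(np.array(uv,float).reshape(-1,1,2),K,d).reshape(-1,2)
    return T[:3,3],np.c_[p,np.ones(len(p))]@T[:3,:3].T
def onplane(c,uv,z):
    o,r=rays(c,uv); return o+r*((z-o[2])/r[:,2])[:,None]
def cloud(c,dep):
    v,u=np.mgrid[:dep.shape[0],:dep.shape[1]]
    o,r=rays(c,np.c_[u.ravel(),v.ravel()]); return (o+r*dep.ravel()[:,None]).reshape(*dep.shape,3)
def save(n,im): cv2.imwrite(n,im[...,::-1])
E
python3 - <<'E'
from h import *
for n in ['scene','top']:
    o=ctrl.get_obs(); im,d=vision.get_image(n); save(f'pics/{n}0.png',im); np.savez(f'{n}0.npz',im=im,d=d)
    print(n,vision.calibration(n),(d>0).mean())
print(o, ctrl.tcp_to_tips)
E
```

```text
scene {'fx': 457.75133253150244, 'fy': 457.75133253150244, 'cx': 317.00896457296693, 'cy': 204.5762508401066, 'dist': array([-0.11255769,  0.        ,  0.        ,  0.        ,  0.        ]), 'rvec': array([ 2.23730102,  1.25106053, -0.40140215]), 'tvec': array([-0.27715831, -0.2658477 ,  1.24645857])} 0.99590234375
top {'fx': 373.78385572788227, 'fy': 373.78385572788227, 'cx': 322.3834079459795, 'cy': 202.61729355559189, 'dist': array([0.02728579, 0.        , 0.        , 0.        , 0.        ]), 'rvec': array([ 2.22737239, -2.16704932,  0.07817134]), 'tvec': array([0.00406119, 0.45009753, 1.07726682])} 0.99612109375
{'t': 0.05, 'q': array([-1.39195120e+00,  5.33390853e-02,  1.61426079e+00,  2.26688323e-05,
        1.47598960e+00, -1.18981632e-01]), 'dq': array([ 0.00044292, -0.0011863 , -0.00230192, -0.0001519 , -0.00048125,
       -0.0004336 ]), 'effort': array([-2.11016202e-03, -3.95183051e+01, -3.71658289e+01, -3.02032413e-04,
        4.15858041e-03,  1.34806461e-05]), 'tool_pos': array([ 0.18331847, -0.59692369,  0.25209382]), 'tool_rot': array([-3.10485026e+00, -4.65798489e-01,  5.84038257e-05]), 'contact_force': array([-0.79660494,  0.22064021, -0.35624784]), 'wrist_torque': array([ 0.02730217,  0.00099298, -0.00633576]), 'opening': 0.08546513832792801} 0.022
```

View pics/top0.png

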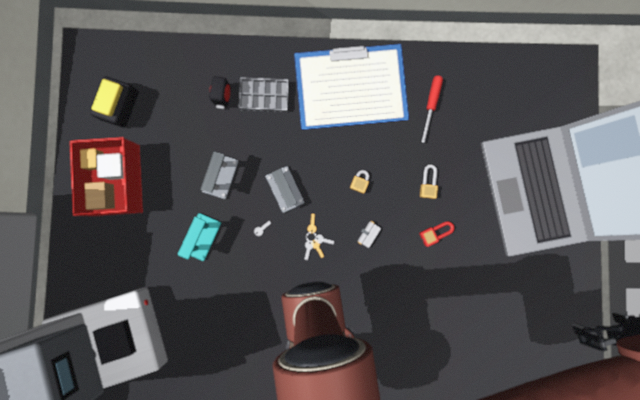

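View pics/scene0.png

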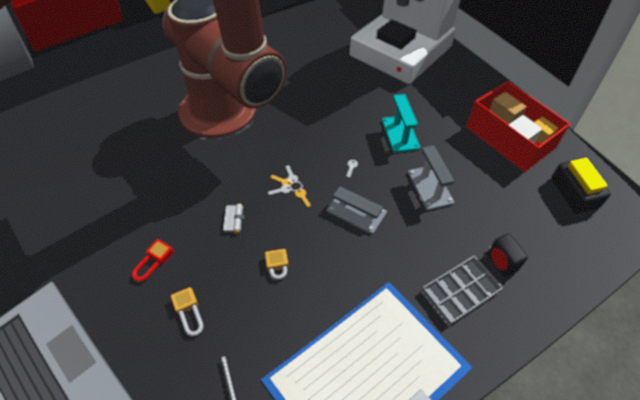

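Top view candidates: brass body with a long shackle at about (429,185), the same lock in the scene view at about (186,310). Others: a short brass one at (360,182) and a red look-alike at (437,234). The long brass one fits the description. Rests: grey at (220,176) stands taller in the scene view at (430,180); grey at (285,188) is lower; the turquoise one at (199,237) is a look-alike. Next I measure both targets and make an enlarged crop to confirm.

```bash
python3 - <<'E'
from h import *
D={}
for n,box,rb in [('top',(405,155,455,205),(195,145,245,205)),('scene',(165,280,210,340),(395,135,465,220))]:
    z=np.load(n+'0.npz');im,d=z['im'],z['d'];c=cam(n);P=cloud(c,d);D[n]=(im,P)
    hsv=cv2.cvtColor(im,cv2.COLOR_RGB2HSV)
    def sub(b): 
        m=np.zeros(d.shape,bool); m[b[1]:b[3],b[0]:b[2]]=1; return m
    body=sub(box)&(hsv[...,1]>90)&(hsv[...,2]>110)&(d>0)
    Q=P[body]; up=Q[Q[:,2]>np.median(Q[:,2])-.004]
    print(n,'body n',body.sum(),'medz',np.median(Q[:,2]),'cent',up.mean(0),'pix',np.argwhere(body).mean(0)[::-1])
    obj=sub(box)&(P[...,2]>.004)&(d>0)
    O=P[obj]; print(' whole',len(O),O.min(0),O.max(0))
    mc=cv2.minAreaRect(np.float32(up[:,:2]));print(' body rect',mc)
    nb=sub(box)&(hsv[...,1]<70)&(hsv[...,2]>120)
    N=onplane(c,np.argwhere(nb)[:,::-1],.011);dv=N[:,:2].mean(0)-up[:,:2].mean(0);print(' shackle',len(N),N.mean(0),'dir deg',np.degrees(np.arctan2(dv[1],dv[0])))
    bar=sub(rb)&(P[...,2]>.07)&(d>0)
    B=P[bar]; tz=np.percentile(B[:,2],70); B=B[abs(B[:,2]-tz)<.005]
    print(' bar',len(B),'z',np.median(B[:,2]),cv2.minAreaRect(np.float32(B[:,:2])),B.mean(0))
    lb=sub((262,160,310,215) if n=='top' else (322,183,392,235))
    print(' low z95',np.percentile(P[lb][:,2],[90,95,99]))
a=cv2.resize(D['top'][0][130:270,170:260],None,fx=4,fy=4,interpolation=cv2.INTER_CUBIC)
b=cv2.resize(D['top'][0][130:270,340:460],None,fx=3.5,fy=4,interpolation=cv2.INTER_CUBIC)
save('pics/crop1.png',np.hstack([a,b]))
E
```

```text
top body n 238 medz 0.021597221395805555 cent [ 0.49234947 -0.29047685  0.02223651] pix [428.33193277 190.98739496]
 whole 422 [ 0.4533731  -0.37106727  0.00400871] [ 0.60171657 -0.22991779  0.02845678]
 body rect ((0.4931168556213379, -0.29122045636177063), (0.04394320771098137, 0.038019876927137375), 88.25346374511719)
 shackle 167 [ 0.54292686 -0.29650911  0.011     ] dir deg -6.801418448336302
 bar 448 z 0.09001431275059202 ((0.5208634734153748, 0.3165223300457001), (0.03035362809896469, 0.10888242721557617), 73.61959838867188) [0.52061001 0.31636943 0.09008781]
 low z95 [0.04442192 0.04613852 0.04851033]
scene body n 420 medz 0.019904619256421507 cent [ 0.49482781 -0.29053982  0.02018352] pix [183.26190476 298.55714286]
 whole 697 [ 0.47360809 -0.31418558  0.00466754] [ 0.57242325 -0.26789562  0.02533073]
 body rect ((0.49338170886039734, -0.2906228005886078), (0.042813800275325775, 0.03962969779968262), 84.85321807861328)
 shackle 267 [ 0.54211223 -0.29451669  0.011     ] dir deg -4.807563742792297
 bar 506 z 0.08875959485569229 ((0.5222181081771851, 0.3187340795993805), (0.03157290071249008, 0.1122378334403038), 73.44471740722656) [0.52665328 0.31684592 0.08864349]
 low z95 [0.04313578 0.04441247 0.04613438]
```

View pics/crop1.png

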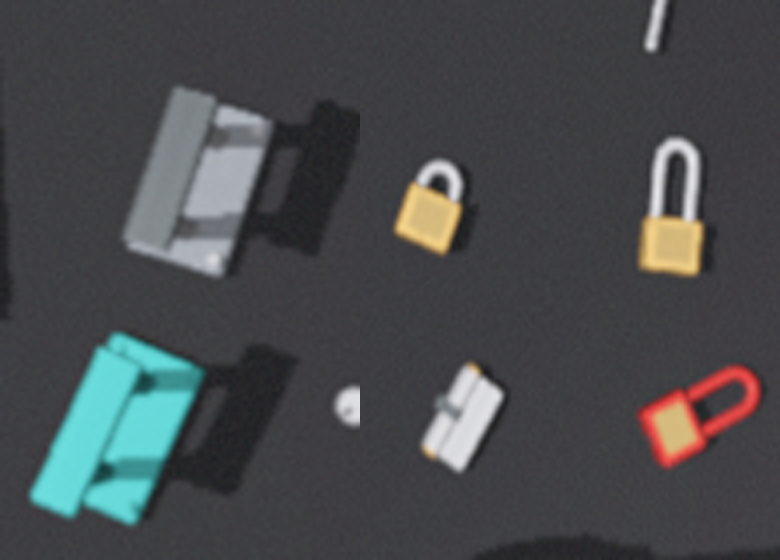

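The crop confirms it: the lock with the brass body and long grey shackle, at right in the crop (671,200), and the grey tall rest at (170,170), bar top z about 0.09 in both views. The red lock and turquoise rest are clearly different. Next I approach with the wrist camera.

```bash
cat >> h.py <<'E'
def togo(p,yaw):
    """remaining move to TCP p, tool-x yaw (deg): shift in present tool axes (cm), then turn about tool z (rad)"""
    o=ctrl.get_obs();Rm=R.from_rotvec(o['tool_rot']).as_matrix();s=Rm.T@(np.array(p)-o['tool_pos'])*100
    y=np.degrees(np.arctan2(Rm[1,0],Rm[0,0])); t=(y-yaw+180)%360-180
    want=R.from_euler('z',yaw,degrees=True)*R.from_rotvec([np.pi,0,0])
    print('t',o['t'],'pos',o['tool_pos'].round(4),'yaw',y.round(2),'tilt z',Rm[:,2].round(4),'shift cm',s.round(2),'turn',np.radians(t).round(3),'rotvec',(R.from_matrix(Rm).inv()*want).as_rotvec().round(3),'F',o['contact_force'].round(2),'open',round(o['opening'],4))
E
python3 - <<'E'
from h import *
print(vision.calibration('wrist'))
togo([.50,-.291,.22],-4.5)
E
```

```text
{'fx': 294.3221449825612, 'fy': 294.3221449825612, 'cx': 325.7101152298292, 'cy': 200.46761502613327, 'dist': array([-0.02773284,  0.        ,  0.        ,  0.        ,  0.        ]), 'hand_eye': array([[-1.30181590e-03, -9.54698813e-01, -2.97570969e-01,
         7.53029434e-02],
       [ 9.99999148e-01, -1.21278968e-03, -4.83803623e-04,
        -3.63449888e-04],
       [ 1.00995744e-04, -2.97571345e-01,  9.54699578e-01,
        -1.21094601e-01],
       [ 0.00000000e+00,  0.00000000e+00,  0.00000000e+00,
         1.00000000e+00]])}
t 0.1 pos [ 0.1833 -0.597   0.2522] yaw 17.06 tilt z [-3.0e-04  1.9e-03 -1.0e+00] shift cm [ 39.25 -19.95   3.26] turn 0.376 rotvec [-0.002  0.     0.376] F [-0.01  0.17 -0.61] open 0.0855
```

>>> jog_arm([
  [0,0,0,2,-1,0.2,1],
  [0,0,0,2.8,-1.4,0.2,1],
  [0,0,0,2.8,-1.4,0.2,1],
  [0,0,0,2.8,-1.4,0.2,1],
  [0,0,0,2.8,-1.4,0.2,1],
  [0,0,0,2.8,-1.4,0.2,1],
  [0,0,0,2.8,-1.4,0.2,1],
  [0,0,0,2.8,-1.4,0.2,1],
  [0,0,0,2.8,-1.4,0.2,1],
  [0,0,0,2.8,-1.4,0.2,1],
  [0,0,0,2.8,-1.4,0.2,1],
  [0,0,0,2.8,-1.4,0.2,1],
])

```text
t: 1.1
tool_pos: [0.4495, -0.343, 0.2287]
tool_rot: [-3.106, -0.466, 0.001]
contact_force: [0.2, 0.3, -0.0]
opening: 0.0858
```

>>> jog_arm([
  [0,0,0,2.8,-1.4,0.2,1],
  [0,0,0,2.8,-1.4,0.2,1],
  [0,0,0,0.9,-0.7,0.2,1],
  [0,0,0.094,0,0,0,1],
  [0,0,0.094,0,0,0,1],
  [0,0,0.094,0,0,0,1],
  [0,0,0.094,0,0,0,1],
  [0,0,0,0,0,0,1],
  [0,0,0,0,0,0,1],
])

```text
t: 1.85
tool_pos: [0.5002, -0.2921, 0.2229]
tool_rot: [-3.139, 0.12, 0.001]
contact_force: [0.6, -0.6, -0.5]
opening: 0.0853
```

```bash
python3 - <<'E'
from h import *
togo([.50,-.291,.22],-4.5)
o=ctrl.get_obs(); im,d=vision.get_image('wrist'); np.savez('w1.npz',im=im,d=d,pos=o['tool_pos'],rot=o['tool_rot']); save('pics/w1.png',im)
E
```

```text
t 1.85 pos [ 0.5002 -0.2921  0.2229] yaw -4.37 tilt z [-7.e-04  3.e-04 -1.e+00] shift cm [-0.03 -0.11  0.29] turn 0.002 rotvec [-0.     0.001  0.002] F [ 0.65 -0.59 -0.51] open 0.0853
```

View pics/w1.png

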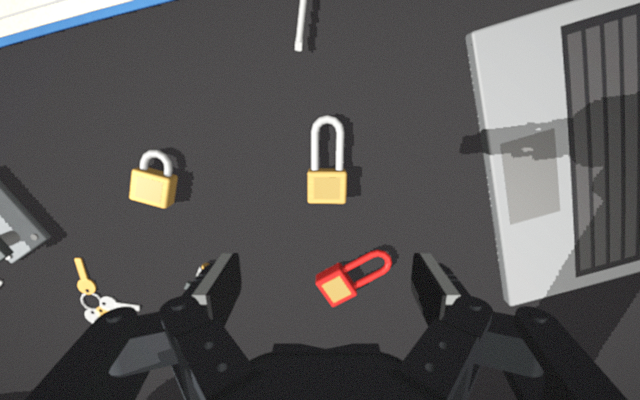

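The wrist view shows the long lock at (327,187) with its shackle pointing straight up to (327,120), the jaws at (215,285) and (440,285), and the red lock apart at (350,280). I take a precise measurement from this view.

```bash
python3 - <<'E'
from h import *
z=np.load('w1.npz');im,d=z['im'],z['d'];c=cam('wrist',dict(tool_pos=z['pos'],tool_rot=z['rot']));P=cloud(c,d)
hsv=cv2.cvtColor(im,cv2.COLOR_RGB2HSV);m=np.zeros(d.shape,bool);m[105:220,295:360]=1
b=m&(hsv[...,1]>90)&(hsv[...,2]>110);Q=P[b];print(np.percentile(Q[:,2],[10,50,90]))
t=Q[Q[:,2]>.016];print('top cloud',cv2.minAreaRect(np.float32(t[:,:2])),t.mean(0))
# top-face outline by ray to z=.022 
cn=max(cv2.findContours(b.astype(np.uint8),0,1)[0],key=cv2.contourArea).reshape(-1,2);W=onplane(c,cn,.022);print('ray rect',cv2.minAreaRect(np.float32(W[:,:2])))
s=m&(hsv[...,1]<60)&(hsv[...,2]>130);N=onplane(c,np.argwhere(s)[:,::-1],.011)
print('shackle c',N.mean(0),np.degrees(np.arctan2(*(N.mean(0)-t.mean(0))[1::-1])), cv2.minAreaRect(np.float32(N[:,:2])))
g=(m&~cv2.dilate((b|s).astype(np.uint8),np.ones((9,9))).astype(bool));print('table z',np.median(P[g][:,2]))
E
```

```text
[0.02019329 0.02249375 0.02356799]
top cloud ((0.5230549573898315, -0.2947440445423126), (0.04387747868895531, 0.10460751503705978), 84.6378402709961) [ 0.49157224 -0.29180999  0.02319836]
ray rect ((0.4911755919456482, -0.29226788878440857), (0.044526536017656326, 0.040622562170028687), 84.48159790039062)
shackle c [ 0.54024076 -0.29642061  0.011     ] -5.4117623889458 ((0.5383933186531067, -0.2956482172012329), (0.0377022810280323, 0.06084468215703964), 85.5607681274414)
table z 0.0005113369543414958
```

>>> jog_arm([
  [0,0,0.016,-0.5,0,0.6,1],
  [0,0,0,0,0,2.5,1],
  [0,0,0,0,0,2.5,1],
  [0,0,0,0,0,2.5,1],
  [0,0,0,0,0,2.5,1],
  [0,0,0,0,0,2.5,1],
  [0,0,0,0,0,2,1],
  [0,0,0,0,0,1,1],
  [0,0,0,0,0,0,1],
  [0,0,0,0,0,0,1],
])

```text
t: 2.73
tool_pos: [0.4955, -0.2915, 0.0622]
tool_rot: [-3.138, 0.148, 0.001]
contact_force: [0.5, 0.4, -0.2]
opening: 0.0853
```

```bash
python3 - <<'E'
from h import *
togo([.495,-.292,.026],-5.3)
o=ctrl.get_obs(); im,d=vision.get_image('wrist'); save('pics/w2.png',im)
E
```

```text
t 2.7333 pos [ 0.4955 -0.2915  0.0622] yaw -5.39 tilt z [-5.e-04  4.e-04 -1.e+00] shift cm [-0.04  0.05  3.62] turn -0.002 rotvec [-0.     0.001 -0.002] F [ 0.46  0.41 -0.18] open 0.0853
```

View pics/w2.png

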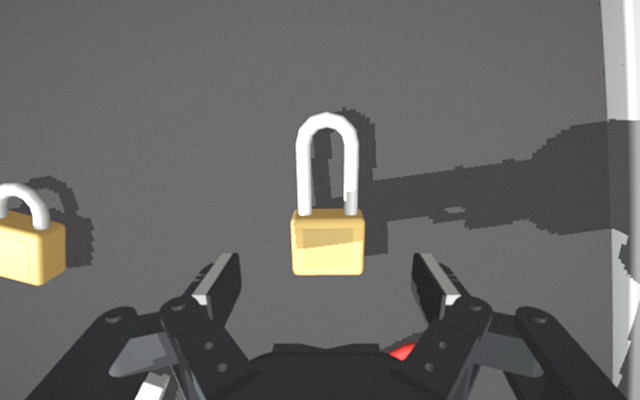

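The lock sits centred between the jaws (328 against a midpoint of about 327) and is aligned. I descend and close.

>>> jog_arm([
  [0,0,0,0,0,1.4,1],
  [0,0,0,0,0,1.4,1],
  [0,0,0,0,0,0.8,1],
  [0,0,0,0,0,0,1],
  [0,0,0,0,0,0,0.6],
  [0,0,0,0,0,0,0.4],
  [0,0,0,0,0,0,0.3],
  [0,0,0,0,0,0,0.2],
  [0,0,0,0,0,0,0.2],
  [0,0,0,0,0,0,0.2],
  [0,0,0,0,0,0,0.2],
], grip_force=60)

```text
t: 3.7
tool_pos: [0.4965, -0.2921, 0.0275]
tool_rot: [3.137, -0.148, 0.003]
contact_force: [-0.1, 0.7, 5.8]
opening: 0.0425
```

>>> jog_arm([
  [0,0,0,0,0,0,0.2],
  [0,0,0,0,0,0,0.2],
  [0,0,0,0,0,-0.5,0.2],
  [0,0,0,0,0,-1,0.2],
  [0,0,0,0,0,-1.5,0.2],
  [0,0,0,0,0,-2,0.2],
  [0,0,0,0,0,0,0.2],
  [0,0,0,0,0,0,0.2],
])

```text
t: 4.37
tool_pos: [0.4961, -0.2919, 0.0771]
tool_rot: [3.137, -0.148, 0.003]
contact_force: [-0.7, -0.1, -4.0]
opening: 0.0429
```

```bash
python3 - <<'E'
from h import *
togo([.495,-.292,.2],-5.3)
o=ctrl.get_obs(); im,d=vision.get_image('wrist'); np.savez('w3.npz',im=im,d=d,pos=o['tool_pos'],rot=o['tool_rot']); save('pics/w3.png',im)
E
```

```text
t 4.3667 pos [ 0.4961 -0.2919  0.0771] yaw -5.4 tilt z [ 0.0016 -0.0013 -1.    ] shift cm [ -0.09   0.04 -12.29] turn -0.002 rotvec [ 0.001 -0.002 -0.002] F [-0.71 -0.11 -3.97] open 0.0429
```

View pics/w3.png

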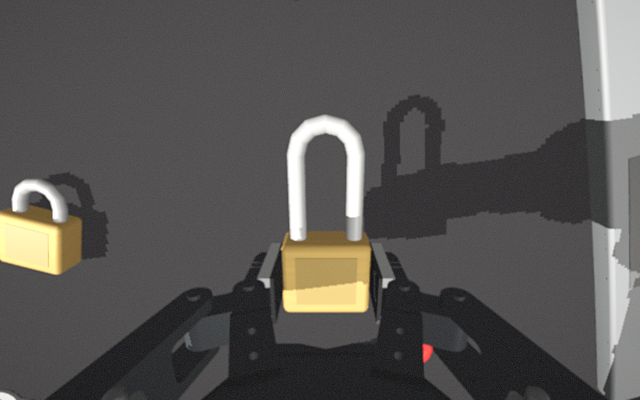

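The lock is held: body at (327,272) between the pads, shackle straight up to (326,120), 4 N of weight, opening 42.9 mm. I measure its pose in the tool frame and work out the carry.

```bash
python3 - <<'E'
from h import *
z=np.load('w3.npz');im,d=z['im'],z['d'];c=cam('wrist',dict(tool_pos=np.zeros(3),tool_rot=np.zeros(3)));P=cloud(c,d)
hsv=cv2.cvtColor(im,cv2.COLOR_RGB2HSV);m=np.zeros(d.shape,bool);m[225:318,278:375]=1
b=m&(hsv[...,1]>90)&(hsv[...,2]>110);Q=P[b]
zt=np.median(Q[:,2]);t=Q[abs(Q[:,2]-zt)<.006]
A=np.c_[t[:,:2],np.ones(len(t))];k=np.linalg.lstsq(A,t[:,2],rcond=None)[0]
cn=max(cv2.findContours(b.astype(np.uint8),0,1)[0],key=cv2.contourArea).reshape(-1,2);W=onplane(c,cn,zt)
print('top z in tool',zt,'slope',k[:2],'mean',t.mean(0),'rect',cv2.minAreaRect(np.float32(W[:,:2])))
m[:]=0;m[108:230,280:370]=1;s=m&(hsv[...,1]<60)&(hsv[...,2]>130)
S=P[s];S=S[S[:,2]<zt+.03];print('shackle mean',S.mean(0),'far z',np.median(S[S[:,0]>S[:,0].max()-.012][:,2]),S[:,0].max())
togo([.496,-.292,.23],-5.3)
togo([.521,.317,.23],-16.4)
E
```

```text
top z in tool 0.005027151289797041 slope [0.04274223 0.00077414] mean [-0.0030669  -0.00021385  0.0051689 ] rect ((-0.0014046896249055862, -0.00037917494773864746), (0.044923387467861176, 0.043700411915779114), 0.08033600449562073)
shackle mean [ 0.04873623 -0.00036931  0.01223918] far z 0.012829813400492177 0.07520549302773805
t 4.4167 pos [ 0.4953 -0.2912  0.0758] yaw -5.4 tilt z [-6.e-04  4.e-04 -1.e+00] shift cm [  0.07   0.07 -15.42] turn -0.002 rotvec [-0.     0.001 -0.002] F [ 0.12  1.   -5.04] open 0.0425
t 4.4167 pos [ 0.4953 -0.2912  0.0758] yaw -5.4 tilt z [-6.e-04  4.e-04 -1.e+00] shift cm [ -3.17 -60.8  -15.4 ] turn 0.192 rotvec [-0.     0.001  0.192] F [ 0.12  1.   -5.04] open 0.0425
```

>>> jog_arm([
  [0,0,0,0,0,-2,0.2],
  [0,0,0,0,0,-3.5,0.2],
  [0,0,0,0,0,-3.5,0.2],
  [0,0,0,0,0,-3,0.2],
  [0,0,0,-0.1,-1.5,-0.4,0.2],
  [0,0,0,-0.1,-2.5,-0.4,0.2],
  [0,0,0,-0.1,-3,-0.4,0.2],
  [0,0,0,-0.1,-3,-0.4,0.2],
  [0,0,0,-0.1,-3,-0.4,0.2],
  [0,0,0,-0.1,-3,-0.4,0.2],
  [0,0,0,-0.1,-3,-0.4,0.2],
  [0,0,0,-0.1,-3,-0.4,0.2],
])

```text
t: 5.42
tool_pos: [0.5067, -0.0693, 0.225]
tool_rot: [-3.136, 0.148, 0.008]
contact_force: [0.1, 0.2, -4.6]
opening: 0.0425
```

>>> jog_arm([
  [0,0,0,-0.2,-3,0,0.2],
  [0,0,0,-0.2,-3,0,0.2],
  [0,0,0,-0.2,-3,0,0.2],
  [0,0,0,-0.2,-3,0,0.2],
  [0,0,0,-0.2,-3,0,0.2],
  [0,0,0,-0.2,-3,0,0.2],
  [0,0,0,-0.2,-3,0,0.2],
  [0,0,0,-0.2,-3,0,0.2],
  [0,0,0,-0.2,-3,0,0.2],
  [0,0,0,-0.2,-3,0,0.2],
  [0,0,0,-0.1,-3,0,0.2],
  [0,0,0,0,-3,0,0.2],
])

```text
t: 6.42
tool_pos: [0.5191, 0.2901, 0.2245]
tool_rot: [3.136, -0.147, -0.008]
contact_force: [0.8, -0.9, -4.2]
opening: 0.0427
```

>>> jog_arm([
  [0,0,0,0,-1.8,0,0.2],
  [0,0,0,0,-1,0,0.2],
  [0,0,0.048,0,0,0,0.2],
  [0,0,0.048,0,0,0,0.2],
  [0,0,0.048,0,0,0,0.2],
  [0,0,0.048,0,0,0,0.2],
  [0,0,0,0,0,0,0.2],
  [0,0,0,0,0,0,0.2],
  [0,0,0,0,0,0,0.2],
])

```text
t: 7.17
tool_pos: [0.5234, 0.3161, 0.227]
tool_rot: [3.108, -0.447, -0.003]
contact_force: [-0.1, 0.4, -4.6]
opening: 0.0426
```

```bash
python3 - <<'E'
from h import *
togo([.524,.3167,.15],-16.4)
o=ctrl.get_obs(); im,d=vision.get_image('wrist'); np.savez('w4.npz',im=im,d=d,pos=o['tool_pos'],rot=o['tool_rot']); save('pics/w4.png',im)
E
```

```text
t 7.1667 pos [0.5234 0.3161 0.227 ] yaw -16.36 tilt z [-1.9e-03 -9.0e-04 -1.0e+00] shift cm [ 0.05 -0.09  7.7 ] turn 0.001 rotvec [0.001 0.002 0.001] F [-0.1   0.45 -4.62] open 0.0426
```

View pics/w4.png

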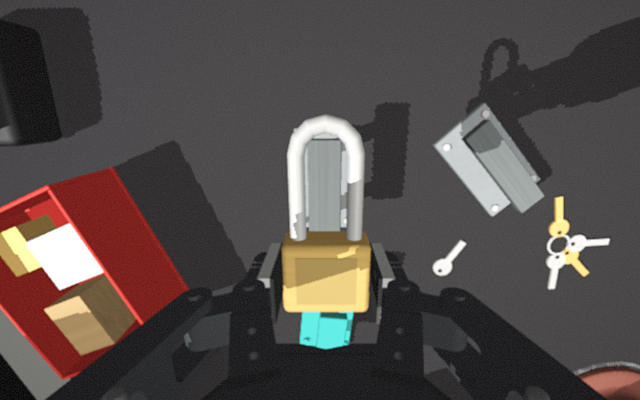

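The bar shows through the shackle at about (323,185), nearly on the shackle's axis (326), and the turquoise rest is behind, clear of it. I measure the bar's centre line from this view.

```bash
python3 - <<'E'
from h import *
z=np.load('w4.npz');im,d=z['im'],z['d'];c=cam('wrist',dict(tool_pos=z['pos'],tool_rot=z['rot']));P=cloud(c,d)
m=np.zeros(d.shape,bool);m[130:235,290:360]=1
b=m&(abs(P[...,2]-.09)<.008);B=P[b];print(len(B),'z',np.median(B[:,2]),'far end', )
a=np.radians(-16.4);u=np.array([np.cos(a),np.sin(a)]);v=np.array([-u[1],u[0]])
q=(B[:,:2]-[.5215,.3175]);s,w=q@u,q@v
print('s range',np.percentile(s,[1,99]),'w range',np.percentile(w,[1,5,50,95,99]))
for lo in np.arange(.02,.056,.008):
    k=(s>lo)&(s<lo+.008); print(round(lo,3),k.sum(),np.percentile(w[k],[2,98]).round(4) if k.sum()>5 else '')
rows=[(r,np.flatnonzero(b[r]).min(),np.flatnonzero(b[r]).max()) for r in range(140,235,12) if b[r].any()];print(rows)
E
```

```text
3021 z 0.09046806299720767 far end
s range [-0.0319005  0.0516441] w range [-0.01419752 -0.01284985  0.00053435  0.01384984  0.01522989]
0.02 286 [-0.0137  0.0147]
0.028 294 [-0.0136  0.0146]
0.036 326 [-0.0135  0.0153]
0.044 309 [-0.0143  0.0144]
0.052 28 [-0.0121  0.0104]
[(140, np.int64(311), np.int64(340)), (152, np.int64(307), np.int64(341)), (164, np.int64(308), np.int64(340)), (176, np.int64(308), np.int64(340)), (188, np.int64(308), np.int64(340)), (200, np.int64(308), np.int64(340)), (212, np.int64(309), np.int64(340)), (224, np.int64(309), np.int64(339))]
```

The bar top is at z = 0.0905, its centre line is 0.4 mm off the estimate, and yaw agrees. I correct 1 mm sideways and descend.

>>> jog_arm([
  [0,0,0,0,-0.1,1.5,0.2],
  [0,0,0,0,0,2.5,0.2],
  [0,0,0,0,0,2.5,0.2],
  [0,0,0,0,0,2,0.2],
  [0,0,0,0,0,1,0.2],
  [0,0,0,0,0,0.5,0.2],
  [0,0,0,0,0,0,0.2],
  [0,0,0,0,0,0,0.2],
])

```text
t: 7.88
tool_pos: [0.525, 0.3178, 0.1295]
tool_rot: [-3.109, 0.448, -0.002]
contact_force: [0.4, -0.1, -4.4]
opening: 0.0426
```

>>> jog_arm([
  [0,0,0,0,0,0.2,0.2],
  [0,0,0,0,0,0.2,0.2],
  [0,0,0,0,0,0.1,0.2],
  [0,0,0,0,0,0,0.2],
  [0,0,0,0,0,0,0.2],
])

```text
t: 8.3
tool_pos: [0.5244, 0.3175, 0.1235]
tool_rot: [-3.109, 0.448, -0.0]
contact_force: [1.4, 0.2, -4.4]
opening: 0.0427
```

Now I lower it step by step until the force shows contact.

>>> jog_arm([
  [0,0,0,0,0,0.1,0.2],
  [0,0,0,0,0,0.1,0.2],
  [0,0,0,0,0,0.1,0.2],
  [0,0,0,0,0,0,0.2],
  [0,0,0,0,0,0,0.2],
])

```text
t: 8.72
tool_pos: [0.5242, 0.3174, 0.1201]
tool_rot: [3.109, -0.448, -0.0]
contact_force: [-0.1, 0.7, -3.7]
opening: 0.0427
```

>>> jog_arm([
  [0,0,0,0,0,0.1,0.2],
  [0,0,0,0,0,0.1,0.2],
  [0,0,0,0,0,0,0.2],
  [0,0,0,0,0,0,0.2],
])

```text
t: 9.05
tool_pos: [0.5242, 0.3174, 0.1182]
tool_rot: [3.109, -0.448, -0.0]
contact_force: [1.0, 1.0, -3.8]
opening: 0.0424
```

>>> jog_arm([
  [0,0,0,0,0,0.1,0.2],
  [0,0,0,0,0,0,0.2],
  [0,0,0,0,0,0,0.2],
])

```text
t: 9.3
tool_pos: [0.5245, 0.3176, 0.1176]
tool_rot: [-3.109, 0.448, -0.001]
contact_force: [-0.1, 0.4, -3.0]
opening: 0.0426
```

```bash
python3 - <<'E'
from h import *
togo([.524,.3167,.117],-16.4)
im,d=vision.get_image('wrist'); save('pics/w5.png',im)
E
```

```text
t 9.3 pos [0.5245 0.3176 0.1176] yaw -16.4 tilt z [ 5.e-04  2.e-04 -1.e+00] shift cm [-0.02  0.1   0.06] turn 0.0 rotvec [-0. -0.  0.] F [-0.14  0.37 -2.99] open 0.0426
```

View pics/w5.png

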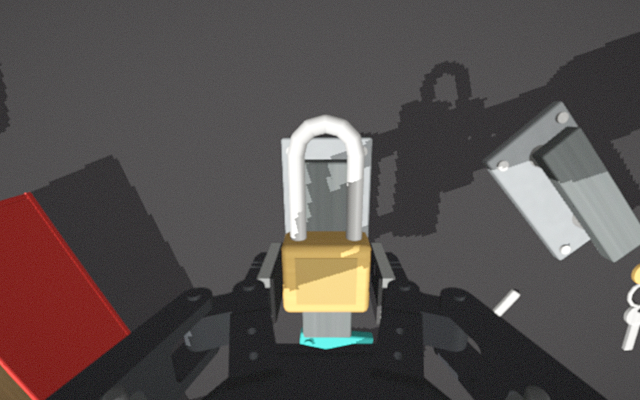

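The bar shows behind the body at (327,325), centred under it, with the shackle along the bar. The force is falling, so contact is starting. A little further.

>>> jog_arm([
  [0,0,0,0,0,0.1,0.2],
  [0,0,0,0,0,0,0.2],
  [0,0,0,0,0,0,0.2],
])

```text
t: 9.6
tool_pos: [0.5245, 0.3176, 0.1176]
tool_rot: [-3.109, 0.448, -0.001]
contact_force: [-3.8, -1.0, 5.9]
opening: 0.0424
```

>>> jog_arm([
  [0,0,0,0,0,0.05,0.2],
  [0,0,0,0,0,0,0.2],
  [0,0,0,0,0,0,0.2],
])

```text
t: 9.85
tool_pos: [0.5245, 0.3176, 0.1176]
tool_rot: [-3.109, 0.448, -0.001]
contact_force: [-5.6, -3.0, 7.4]
opening: 0.0421
```

It is seated: force rose by about 11 N and z stopped changing. I release gently.

>>> jog_arm([
  [0,0,0,0,0,0,0.52],
  [0,0,0,0,0,0,0.56],
  [0,0,0,0,0,0,0.62],
  [0,0,0,0,0,0,0.7],
  [0,0,0,0,0,0,0.85],
  [0,0,0,0,0,0,0.85],
  [0,0,0,0,0,0,0.85],
])

```text
t: 10.43
tool_pos: [0.5243, 0.3175, 0.1157]
tool_rot: [-3.109, 0.448, 0.0]
contact_force: [-0.5, 0.4, 0.4]
opening: 0.0725
```

>>> jog_arm([
  [0,0,0,0,0,-0.5,0.85],
  [0,0,0,0,0,-1,0.85],
  [0,0,0,0,0,-2,0.85],
  [0,0,0,0,0,-2.5,0.85],
  [0,0,0,0,0,-2.5,0.85],
  [0,0,0,0,0,-1.5,0.85],
  [0,0,0,0,0,0,0.85],
  [0,0,0,0,0,0,0.85],
])

```text
t: 11.1
tool_pos: [0.525, 0.3178, 0.2177]
tool_rot: [-3.108, 0.448, -0.004]
contact_force: [0.1, -0.0, -0.4]
opening: 0.0726
```

```bash
python3 - <<'E'
from h import *
togo([.524,.3167,.117],-16.4)
o=ctrl.get_obs(); im,d=vision.get_image('wrist');save('pics/w6.png',im)
c=cam('wrist',o);P=cloud(c,d);hsv=cv2.cvtColor(im,cv2.COLOR_RGB2HSV)
m=np.zeros(d.shape,bool);m[90:330,260:400]=1
b=(m&(hsv[...,0]<30)&(hsv[...,0]>10)&(hsv[...,1]>90)&(hsv[...,2]>90)&(P[...,2]>.095)).astype(np.uint8)
Q=P[b>0];t=Q[Q[:,2]>.106];k=np.linalg.lstsq(np.c_[t[:,:2],np.ones(len(t))],t[:,2],rcond=None)[0]
print('top z',np.median(t[:,2]),'tilt',k[:2])
cn=max(cv2.findContours(b,0,1)[0],key=cv2.contourArea).reshape(-1,2);W=onplane(c,cn,.112);r=cv2.minAreaRect(np.float32(W[:,:2]));print(r)
a=np.radians(-16.4);u=np.array([np.cos(a),np.sin(a)]);v=np.array([-u[1],u[0]])
for cc in (t[:,:2].mean(0),r[0]): q=np.array(cc)-[.5203,.3183];print('along,across mm',q@u*1e3,q@v*1e3)
# short lock, top view
im,d=vision.get_image('top');i0=np.load('top0.npz')['im']
for I in (i0,im):
    h=cv2.cvtColor(I,cv2.COLOR_RGB2HSV)[160:205,340:385];print('short px',np.argwhere((h[...,1]>90)&(h[...,2]>110)).mean(0)[::-1]+[340,160])
E
```

```text
t 11.1 pos [0.525  0.3178 0.2177] yaw -16.4 tilt z [ 0.0031  0.0014 -1.    ] shift cm [-0.09  0.16 10.07] turn 0.0 rotvec [-0.002 -0.003  0.   ] F [ 0.06 -0.05 -0.36] open 0.0726
top z 0.11262765800412754 tilt [ 0.35981431 -0.10586103]
((0.521648645401001, 0.31855738162994385), (0.04298071935772896, 0.040518179535865784), 73.57546997070312)
along,across mm 0.4941774188771825 0.7413031042039582
along,across mm 1.2211048755164988 0.6276883016780699
short px [358.92576419 184.31004367]
short px [359.12562814 184.16080402]
```

View pics/w6.png

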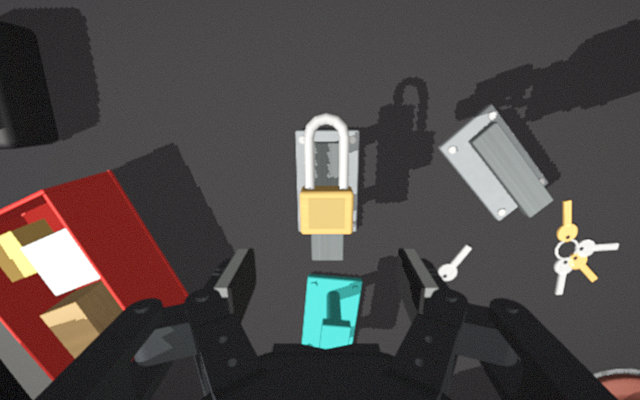

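The lock lies on the bar with its body at (327,212) and shackle along the bar. The tilt fit of 0.36 disagrees with this; it probably includes points from the front side face. I recheck on the interior of the top face only, comparing the shackle height too.

```bash
python3 - <<'E'
from h import *
o=ctrl.get_obs(); im,d=vision.get_image('wrist');P=cloud(cam('wrist',o),d)
t=P[200:226,308:346].reshape(-1,3)
k=np.linalg.lstsq(np.c_[t[:,:2]-t[:,:2].mean(0),np.ones(len(t))],t[:,2],rcond=None)[0];tilt=np.hypot(*k[:2])
s=[round(float(P[r,300:356,2].max()),4) for r in (125,150,175)]
ok=tilt<.08 and abs(k[2]-.112)<.004
print('top face',k,'tilt',tilt,'shackle top z',s,ok)
if ok: print(ctrl.finish_job())
E
```

```text
top face [ 1.1842803  -0.33653002  0.11403831] tilt 1.231167036986283 shackle top z [0.3355, 0.1061, 0.1059] False
```

Shackle top reads 0.106 at both rows, which is level (0.105 expected), but there are stray depth readings (0.3355). I use medians to resist them.

```bash
python3 - <<'E'
from h import *
o=ctrl.get_obs(); im,d=vision.get_image('wrist');P=cloud(cam('wrist',o),d)
t=P[200:226,308:346].reshape(-1,3);z=np.median(t[:,2]);print('outliers',(abs(t[:,2]-z)>.006).sum(),'of',len(t))
t=t[abs(t[:,2]-z)<.006];k=np.linalg.lstsq(np.c_[t[:,:2]-t[:,:2].mean(0),np.ones(len(t))],t[:,2],rcond=None)[0];tilt=np.hypot(*k[:2])
ok=tilt<.08 and abs(z-.112)<.004
print('z',z,'slopes',k,'tilt',tilt,ok)
if ok: print(ctrl.finish_job())
E
```

```text
outliers 5 of 988
z 0.11293381109541553 slopes [-0.00253089  0.00504613  0.11294209] tilt 0.005645252417412576 True
the job is handed in; nothing more can be done
None
```

I laid the long-shackled padlock on the taller grey rest and handed the job in at about 11.3 s of the 32 s allowed. I gripped it across its 44 mm width and lowered it until the force rose by about 11 N. Only then did I let go and draw the arm up 10 cm, clear of everything.

- **Position:** the body centre is about 1 mm from the bar's middle along the bar and 0.7 mm across it.
- **Direction and flatness:** the shackle is along the bar, with the measured angle agreeing to within about 0.1°. The upper face is at z = 0.113 m, against 0.112 expected, with a tilt of about 0.006 rad.
- **Short-shackled padlock:** it moved less than 0.3 pixel in the top view, which is within noise.

**Checks that disagreed:** two earlier tilt fits gave 0.36 and 1.23 rad. The 1.23 came from stray depth readings: dropping 5 of 988 points gave the flat result above. The 0.36 fit was not redone, but stray readings or side-face points probably caused it too. The shackle height also read level in two places.

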